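Couple the test gauge to the bench air outlet

TASK

Plug the test gauge into the bench air outlet: first push the orange coupler sleeve down until it clicks and stays back, then take the gauge from its storage post and push its plug straight into the mouth until it is fully home and the sleeve springs up again and locks it. Do it gently: lower the plug in without letting it drop, feel for the stop rather than force it (never more than 35 N), do not drag the gauge across the bench or tip it over, leave the jar, the reel and the screwdriver where they are, and let go at the end.

Things in the scene. Friction and masses are not known exactly. Their poses are not given: they have to be found in the camera images.
- outlet: Fixed blue steel box, 110 x 110 mm at the foot and 45 mm high, the bench air outlet; origin at the centre of its underside on the bench, z up. A brass quick coupler stands upright on the middle of its top, mouth up, carrying the orange sleeve. Yaw does not matter to the job.
- mouth (a point): Point on the axis, fixed to the box 109 mm above the bench: NOMINAL centre of the coupler's open mouth (top rim). The coupler is screwed in more or less deep: the true rim, and all on the coupler with it, lies from 6 mm below to 6 mm above this; feel or see it. Sideways it is exact and rigid. Brass body 32 mm across; entrance cone 24 mm wide narrows to a 16 mm bore within 5 mm.
- flange (a point): Point on the axis, fixed to the box 83 mm above the bench: NOMINAL (6 mm up or down, as the mouth) height of the upper face of the sleeve's flange when the sleeve is up. The orange sleeve is a ring 40 mm across and 23 mm high above this flange, its top 3 mm below the rim; the flange is 56 mm across and 5 mm thick, free all round, and can be pressed down by fingertips either side of the ring.
- bore (a point): Point on the axis, fixed to the box 75.5 mm above the bench: NOMINAL top of the sprung trip plunger in the bore, 33.5 mm below the rim (3 to 5.5 N). The plug must push it: after some 3 mm it frees the sleeve, after 4.5 mm the plug's shoulder sits on the rim, a hard stop. Three locking pawls cross the bore 9.5 to 13.5 mm below the rim while the sleeve is up; they withdraw when it is back.
- sleeve (a joint): Travel of the orange sleeve in m: 0 = up (spring rest), growing as it is pushed down, 0.013 = bottom stop. It takes 4 N at first, 10 to 12 N near the end; past about 0.0105 a catch holds it back (some 0.0105) when let go, until the plug frees it. With the plug home it springs up to 0; if the plug is in but not deep enough it hangs at about 0.007.
- gauge: Loose test gauge, about 0.16 kg, round about z; origin at the centre of the plug's lower tip, z up. Steel plug 14 mm across, chamfered tip, locking groove; shoulder ring 28 mm across at 38 to 42 mm; 16 mm neck; black head 50 mm across from 58 to 82 mm, white dial on top. It stands in its post on its shoulder. Fully home, the tip is 38 mm below the rim; once locked it may rise about 2 mm.
- gauge_head (a point): Centre of the gauge head, 70 mm above the plug's tip; a good place to grip it by its 50 mm rim.
- stand: Fixed grey storage post, 36 mm across and 50 mm high on a 72 mm foot 6 mm thick, with a 20 mm hole; origin at the centre of its underside on the bench.
- flux_jar: Bystander: small amber jar, 44 mm across, 45 mm high; origin at the centre of its underside.
- solder_reel: Bystander: blue reel, 52 mm across, 30 mm high, standing on its flange; origin at the centre of its underside.
- driver: Bystander: screwdriver lying on the bench, about 200 mm long along its x axis; origin under its middle.
Not all that is in view belongs to the job. There is more than one size of the gauge; the one meant has the size given above.

How it is judged (in metres and radians):
On the way, in this order (a step that is already met when the one before it is completed fails the run):
1. the sleeve is pushed back and stays caught with nothing holding it (value of joint sleeve above 0.0095 m and contact force between each of the arm, the fingers and outlet below 0.2 N), for 0.2 s.
2. the plug is in the bore past the pawls and the sleeve has sprung up and locked it (z of gauge in the frame of mouth below -0.027 m and horizontal distance between gauge and mouth below 0.006 m and value of joint sleeve below 0.002 m), for 0.2 s.
At the end, for the whole second after the job is handed in: The gauge stands upright (within 0.15 rad) in the coupler, its tip at least 27 mm below the nominal rim and within 6 mm of the axis, at rest and released, with the sleeve up again (within 2 mm of its rest), so that the plug is locked (all of step 2 and angle between gauge's own z axis and vertical below 0.15 rad and linear speed of gauge below 0.02 m/s); the robot touches nothing.
It fails at once if the plug is forced: more than 35 N between the gauge and the outlet (contact force between gauge and outlet above 35 N).
It fails at once if the plug drops or is slammed into the coupler (faster than 0.35 m/s inside the mouth) (z of gauge in the frame of mouth below -0.008 m and horizontal distance between gauge and mouth below 0.012 m and linear speed of gauge above 0.35 m/s).
It fails at once if the gauge is dropped or dragged on the bench or tipped over (height (world z) of gauge below 0.006 m or angle between gauge's own z axis and vertical above 0.6 rad).
It fails at once if a bystander is moved more than 25 mm (distance of any of flux_jar, solder_reel, driver from where it was at the start of the episode above 0.025 m).
It also fails if it takes over 72 s, if anything falls off the work surface, if the arm or the gripper's body presses on something with over 40 N, if the wrist force passes 120 N, or if a joint passes its speed limit or range.

ROBOT

A 7-joint arm with a two-finger parallel gripper is mounted at the origin on the work surface. World frame = base frame: x ahead of the robot, y to its left, z up, the work surface at z = 0. Lengths are in m, angles in degrees, forces in N, time in s.
With the tool pointing down it reaches from about 0.35 to 0.9 m from the base axis. Payload 8.1 kg.
Tool frame: the origin (TCP) lies between the finger pads; the fingertips stand 14 mm ahead of it and the grasp point (between the pads) lies 5 mm behind it; z points along the fingers, x is the direction in which the jaws open and shut, and the axes are right-handed (so a half turn about z gives the same grasp; the last joint's range is limited). The gripper opens to 92 mm and grips with 3 to 60 N. Pads are 19 mm wide; open, the fingers measure 130 mm over their backs; the gripper's body (75 mm by 190 mm) begins 47 mm behind the grasp point.
Start: joints at [-70.164, 24.895, 1.432, 90.138, -0.665, 64.973, -4.303], TCP at [0.271, 0.563, 0.241] pointing down, gripper open.
Joint ranges: [-149.89, 149.89], [-25.12, 119.58], [-72.63, 75.52], [4.76, 147.25], [-75.54, 255.54], [6.69, 114.76], [-157.13, 157.13]. Speed limits (degrees/s): [127.2, 127.2, 172.46, 172.46, 180, 180, 180].

INTERFACE

Orientations are given as [roll, pitch, yaw] about the fixed x, y, z axes, in that order (R = Rz(yaw) Ry(pitch) Rx(roll)).
In Python, from rig import env gives the robot as it stands. The module is installed in compiled form; this text tells all that it offers.
- The arm moves only by the tool move_arm, never from a script. Its arguments are lists of equal length, an entry for each row: "hand": the closure, from 0 (fully open) to 1 (shut); "xyz": the shift along the tool's x, y, z in mm, a list of three; "rot": the turn, a rotation vector about the tool's x, y, z in rad, a list of three. In form: {"hand": [hand, ...], "xyz": [[tx, ty, tz], ...], "rot": [[wx, wy, wz], ...]}. A call has 1 to 5 rows; each row is the pose to reach, as a shift and turn from the pose measured when the call began, along the tool's axes at that moment; what a row does not reach only later rows make up. A row lasts 1/12 s, in which the tool goes at most 41.7 mm and 7.16 degrees, less where a joint would pass 70% of its speed; a pose out of reach is approached as far as the arm can. A call with a gripper value outside its range is refused whole. The fingers move at their own pace and stop on an object; "grip_force" is the grip in N (left out, the last holds). Time passes only in rows, so rows that repeat a pose let the fingers close. It gives the time, the measured TCP pose, the force and the opening at its end, in the units of the state.
- env.sense(): the state, without advancing time (a new reading comes with each control period).
- env.get_image(name): name is "scene" or "side" or "wrist"; returns a dict with "color" (420x560x3 uint8, red, green, blue), "depth" (420x560 float32, m along the optical axis (not along the pixel's ray), 0 where there is no reading), "fx", "fy", "cx", "cy" (pixels), "R" (3x3) and "t" (3): a world point X has camera coordinates R X + t; the wrist camera has in their place "hand_eye" (4x4, takes a point from camera to tool coordinates, whose origin is the TCP and whose axes are the tool frame's). Camera axes: x right, y down, z forward; pixel columns grow to the right and rows downward; lengths in m; the calibration is good to about 2 mm. A picture is of the moment at which its call begins: read the wrist's pose just before it.
- env.job_done(): hands the job in, once; it reports no verdict.
The state is a dict: "time_s": time; "joint_positions": joint angles; "qvel": joint speeds; "joint_efforts": joint torques, N m; "tool_pos": TCP position; "eef_rot": TCP orientation; "force": force on the tool from outside, world axes, zero at the start; "wrist_torque": the same for the moment, N m; "grip_width": finger opening in m.
Only numpy, scipy, OpenCV 4.12 (cv2) and the standard library are available. Lean on these libraries where they do the work, as an engineer would, in place of code of your own. Each camera call takes 0.05 s, during which the arm holds its last target.

## Working session

There is one attempt and no reset: what is moved stays moved. The work goes in short steps, Python scripts to look and compute and a tool call to move; the robot and the scene stay as the last step left them, time stands still between calls to the robot, and variables do not carry over. Pictures are saved under pics/ and viewed, and the job is handed in when it is done.

Besides the shell and the picture viewer there is one more tool, called after ">>>" as name(argument=value, ...) on one line, values as JSON. move_arm: Moves the arm, as the interface text tells. Its arguments: {"type":"object","properties":{"hand":{"type":"array"},"xyz":{"type":"array"},"rot":{"type":"array"},"grip_force":{"type":"number"}},"required":["hand","xyz","rot"]}

```bash
mkdir -p pics
python3 - <<'E'
from rig import env
import cv2,numpy as np
s=env.sense()
for k in s: print(k,np.round(s[k],4))
for n in ["scene","side","wrist"]:
    i=env.get_image(n); cv2.imwrite(f"pics/{n}0.png",i["color"][:,:,::-1])
    np.savez(f"{n}0.npz",**i)
    print(n,i["fx"],i["cx"],i["cy"],i.get("t"),i.get("hand_eye"))
E
```

```text
time_s 0.0
joint_positions [-70.1636  24.937    1.4281  90.1887  -0.666   64.9725  -4.3041]
qvel [-0.0454 -0.1037 -0.0103 -0.0662  0.0209  0.0339  0.0341]
joint_efforts [ 1.00000e-04 -6.67843e+01  9.84700e-01 -3.14466e+01 -6.06000e-02
  4.28000e-02  2.00000e-04]
tool_pos [0.271  0.5627 0.2399]
eef_rot [1.799942e+02 8.970000e-02 6.428170e+01]
force [ 0.1921 -0.6133  0.5871]
wrist_torque [-0.0424  0.0527  0.0079]
grip_width 0.0918
scene 474.2900445556923 277.8266619145025 216.95772820827918 [-0.19017064 -0.37860308  1.22134971] None
side 472.9791224637604 283.60993199212527 211.91446368825092 [0.43681318 0.26090572 0.59860262] None
wrist 359.0145121431307 279.9601103842826 213.18712522558576 None [[ 9.99999834e-01 -3.42848619e-04 -4.63144934e-04  2.17965118e-04]
 [ 4.59790266e-04  9.59211614e-01  2.82688642e-01 -7.53360486e-02]
 [ 3.47334589e-04 -2.82688808e-01  9.59211612e-01 -1.43375328e-01]
 [ 0.00000000e+00  0.00000000e+00  0.00000000e+00  1.00000000e+00]]
```

View pics/scene0.png

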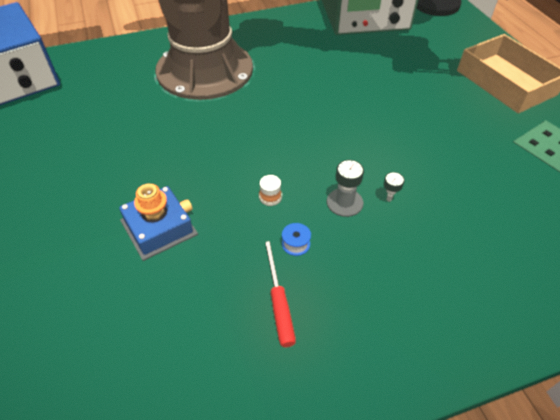

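View pics/side0.png

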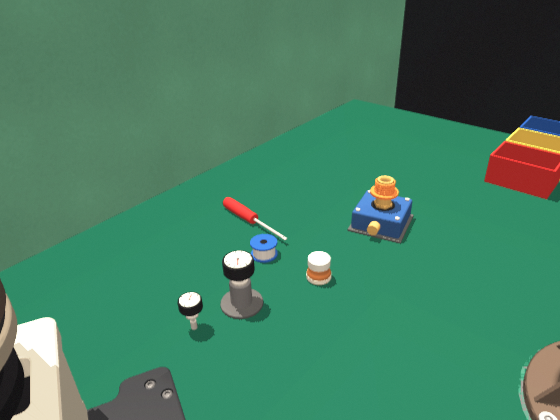

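View pics/wrist0.png

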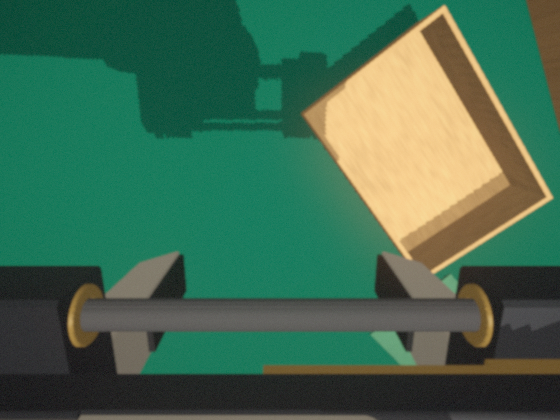

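The scene view shows three things that matter. The gauge on the grey post is at (349,172). A smaller loose gauge, a decoy, is at (394,182). The coupler with its orange sleeve is at (150,197). The jar is at (270,189), the reel at (296,240) and the screwdriver around (280,295). I choose the gauge in the post and will measure it in both cameras.

```bash
cat > h.py <<'E'
import numpy as np,cv2
def load(n): return dict(np.load(n+".npz"))
def cloud(i,T=None):
    d=i["depth"];v,u=np.mgrid[:d.shape[0],:d.shape[1]]
    P=np.stack([(u-i["cx"])/i["fx"]*d,(v-i["cy"])/i["fy"]*d,d],-1)
    if "R" in i: W=(P-i["t"])@i["R"]
    else:
        Q=P@i["hand_eye"][:3,:3].T+i["hand_eye"][:3,3]; W=Q@T[:3,:3].T+T[:3,3]
    W[d==0]=np.nan
    return W
def tool(s):
    from scipy.spatial.transform import Rotation as R
    T=np.eye(4);T[:3,:3]=R.from_euler('xyz',s["eef_rot"],degrees=True).as_matrix();T[:3,3]=s["tool_pos"];return T
def circ(p):
    A=np.c_[2*p,np.ones(len(p))];c=np.linalg.lstsq(A,(p**2).sum(1),rcond=None)[0]
    return c[:2],np.sqrt(c[2]+c[:2]@c[:2])
E
python3 - <<'E'
from h import *
for n,wins in dict(scene=dict(gauge=(325,155,372,216),small=(382,170,408,204),coup=(115,178,200,255),jar=(255,172,288,206),reel=(278,222,316,256),drv=(262,238,300,348)),
   side=dict(gauge=(218,248,266,316),small=(176,290,205,332),coup=(348,172,415,238),jar=(302,250,335,285),reel=(248,232,280,262),drv=(220,195,290,245))).items():
    W=cloud(load(n+"0"))
    print(n)
    for k,(a,b,c,d) in wins.items():
        P=W[b:d,a:c].reshape(-1,3);P=P[np.isfinite(P[:,0])];P=P[P[:,2]>0.006]
        zt=np.percentile(P[:,2],99.5)
        T=P[P[:,2]>zt-0.006]
        print(k,len(P),"ztop",round(zt,4),"med",np.round(np.median(T,0),4),"mid",np.round((T.min(0)+T.max(0))/2,4),"ext",np.round(np.ptp(T,axis=0),3),"all",np.round(P.min(0),3),np.round(P.max(0),3))
i=load("scene0")["color"][:,:,::-1];j=load("side0")["color"][:,:,::-1]
a=cv2.resize(i[150:220,310:420],None,fx=3.5,fy=3.5,interpolation=3);b=cv2.resize(j[170:240,340:420],None,fx=3.5,fy=3.5,interpolation=3)
cv2.imwrite("pics/crop0.png",np.hstack([a,b]))
E
```

```text
scene
gauge 1371 ztop 0.098 med [0.5334 0.1532 0.0958] mid [0.5312 0.1543 0.0957] ext [0.052 0.049 0.007] all [0.499 0.119 0.006] [0.567 0.19  0.099]
small 376 ztop 0.0639 med [0.5542 0.2404 0.0613] mid [0.5537 0.2407 0.0611] ext [0.036 0.037 0.006] all [0.536 0.222 0.007] [0.572 0.259 0.064]
coup 3411 ztop 0.1059 med [ 0.4742 -0.2031  0.103 ] mid [ 0.473  -0.2024  0.1034] ext [0.04  0.039 0.007] all [ 0.413 -0.267  0.006] [ 0.533 -0.134  0.107]
jar 552 ztop 0.0489 med [0.4727 0.0205 0.046 ] mid [0.471  0.0204 0.046 ] ext [0.042 0.039 0.006] all [ 0.45  -0.002  0.006] [0.494 0.042 0.049]
reel 659 ztop 0.0338 med [0.5945 0.0282 0.031 ] mid [0.5931 0.0289 0.0312] ext [0.053 0.052 0.006] all [0.566 0.003 0.006] [0.62  0.055 0.034]
drv 1278 ztop 0.0327 med [0.6183 0.0044 0.0286] mid [ 0.6849 -0.0136  0.0305] ext [0.181 0.089 0.008] all [ 0.582 -0.064  0.006] [0.78  0.031 0.034]
side
gauge 1812 ztop 0.0961 med [0.5296 0.1547 0.0944] mid [0.5315 0.1531 0.0936] ext [0.049 0.05  0.007] all [0.496 0.038 0.006] [0.606 0.187 0.097]
small 589 ztop 0.0626 med [0.5511 0.2403 0.0601] mid [0.5532 0.2392 0.0598] ext [0.036 0.036 0.006] all [0.535 0.221 0.006] [0.571 0.257 0.063]
coup 2515 ztop 0.1047 med [ 0.4714 -0.2014  0.1022] mid [ 0.4719 -0.2021  0.1022] ext [0.038 0.038 0.007] all [ 0.411 -0.262  0.006] [ 0.528 -0.135  0.106]
jar 676 ztop 0.0468 med [0.4696 0.0207 0.0448] mid [0.471  0.0189 0.0448] ext [0.04  0.04  0.008] all [ 0.448 -0.001  0.006] [0.491 0.042 0.049]
reel 602 ztop 0.096 med [0.5184 0.1371 0.0941] mid [0.5206 0.1374 0.0943] ext [0.02  0.019 0.005] all [ 0.511 -0.03   0.006] [0.621 0.147 0.097]
drv 786 ztop 0.0322 med [0.5999 0.0203 0.03  ] mid [ 0.6701 -0.002   0.0295] ext [0.2   0.1   0.007] all [ 0.57  -0.062  0.007] [0.78  0.048 0.033]
```

View pics/crop0.png

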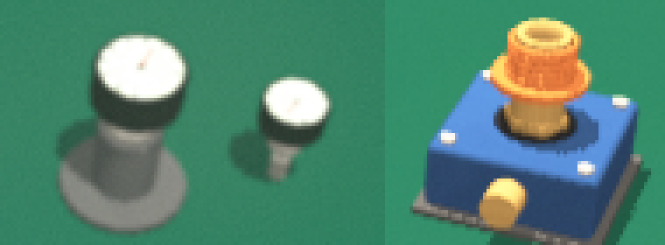

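The crop confirms the choice. The gauge in the post has a head about 50 mm wide with its top near 0.094 m. The decoy's head is only 37 mm. Coupler axis is about (0.472,-0.202), with the rim near 0.103 once the depth bias seen on the jar is removed, so close to 6 mm low. Next I go above the coupler.

```bash
cat >> h.py <<'E'
def plan(p,yaw=None):
    from rig import env
    from scipy.spatial.transform import Rotation as R
    s=env.sense();T=tool(s)
    d=T[:3,:3].T@(np.array(p)-T[:3,3])*1000
    print("now",np.round(s["tool_pos"],4),np.round(s["eef_rot"],2),"F",np.round(s["force"],2),"w",round(float(s["grip_width"]),4),"t",s["time_s"])
    print("shift mm",np.round(d,1),"n",np.linalg.norm(d)/41.7)
    if yaw is not None:
        G=R.from_euler('xyz',[180,0,yaw],degrees=True)
        print("rot",np.round((R.from_matrix(T[:3,:3]).inv()*G).as_rotvec(),4))
E
python3 -c "
from h import *
plan([0.4725,-0.202,0.24],-23)"
```

```text
now [0.2711 0.5628 0.2401] [1.7999e+02 7.0000e-02 6.4280e+01] F [-0.07  0.45  0.56] w 0.0918 t 0.15
shift mm [-601.6  513.3    0.9] n 18.96477890932111
rot [1.0000e-03 8.0000e-04 1.5233e+00]
```

>>> move_arm(hand=[0.0,0.0,0.0,0.0,0.0], xyz=[[-32,27,0],[-64,54,0],[-96,82,0],[-128,109,0],[-160,136,0]], rot=[[0,0,0.08],[0,0,0.16],[0,0,0.24],[0,0,0.32],[0,0,0.4]])

```text
time_s: 0.57
tool_pos: [0.3237, 0.3594, 0.2401]
eef_rot: [180.0, 0.1, 41.1]
force: [0.5, -0.2, -0.5]
grip_width: 0.0917
```

```bash
python3 -c "
from h import *
plan([0.4725,-0.202,0.24],-23)"
```

```text
now [0.3237 0.3594 0.2401] [1.7997e+02 8.0000e-02 4.1150e+01] F [ 0.51 -0.18 -0.5 ] w 0.0917 t 0.5667
shift mm [-257.4  520.7    0.7] n 13.92836209284524
rot [1.2000e-03 9.0000e-04 1.1195e+00]
```

>>> move_arm(hand=[0.0,0.0,0.0,0.0,0.0], xyz=[[-18,36,0],[-36,73,0],[-54,110,0],[-72,146,0],[-90,182,0]], rot=[[0,0,0.08],[0,0,0.16],[0,0,0.24],[0,0,0.32],[0,0,0.4]])

```text
time_s: 0.98
tool_pos: [0.3756, 0.1611, 0.2404]
eef_rot: [180.0, 0.1, 18.0]
force: [0.0, -0.2, 0.6]
grip_width: 0.0919
```

```bash
python3 -c "
from h import *
plan([0.4725,-0.202,0.24],-23)"
```

```text
now [0.3756 0.1611 0.2404] [1.7996e+02 5.0000e-02 1.8000e+01] F [ 0.   -0.23  0.64] w 0.0919 t 0.9833
shift mm [-20.  375.3   0.6] n 9.012421426730265
rot [9.000e-04 6.000e-04 7.156e-01]
```

>>> move_arm(hand=[0.0,0.0,0.0,0.0,0.0], xyz=[[-2,40,0],[-4,80,0],[-6,120,0],[-9,160,0],[-11,200,0]], rot=[[0,0,0.08],[0,0,0.16],[0,0,0.24],[0,0,0.32],[0,0,0.4]])

```text
time_s: 1.4
tool_pos: [0.4267, -0.0345, 0.2407]
eef_rot: [180.0, 0.0, -5.1]
force: [1.2, 0.6, 0.3]
grip_width: 0.0916
```

```bash
python3 -c "
from h import *
plan([0.4725,-0.202,0.24],-23)"
```

```text
now [ 0.4267 -0.0345  0.2407] [ 1.7998e+02  1.0000e-02 -5.1400e+00] F [1.18 0.59 0.3 ] w 0.0916 t 1.4
shift mm [ 60.6 162.7   0.7] n 4.1638774665965546
rot [4.000e-04 1.000e-04 3.118e-01]
```

>>> move_arm(hand=[0.2,0.5,0.5,0.5,0.5], xyz=[[15,40,0],[30,80,0],[45,122,0],[60.6,162.7,0],[60.6,162.7,0]], rot=[[0,0,0.08],[0,0,0.16],[0,0,0.24],[0,0,0.312],[0,0,0.312]])

```text
time_s: 1.82
tool_pos: [0.4729, -0.2088, 0.2412]
eef_rot: [179.8, -0.2, -23.6]
force: [-0.4, -0.8, 1.2]
grip_width: 0.063
```

Run:
```python
from h import *
from rig import env
s=env.sense();T=tool(s);i=env.get_image("wrist");np.savez("w1.npz",T=T,**i)
im=i["color"][:,:,::-1].copy();cv2.imwrite("pics/w1.png",im)
W=cloud(i,T)
m=(abs(W[...,0]-.4725)<.035)&(abs(W[...,1]+.202)<.035)
for lo,hi in [(.06,.085),(.085,.097),(.097,.102),(.102,.106),(.106,.12)]:
    k=m&(W[...,2]>lo)&(W[...,2]<hi);P=W[k]
    if len(P): print(lo,hi,len(P),np.round(np.median(P,0),4),np.round((P.min(0)+P.max(0))/2,4),np.round(np.ptp(P,axis=0),4))
h,e=np.histogram(W[m][:,2],bins=np.arange(.04,.12,.001))
print([(round(a,3),int(b)) for a,b in zip(e,h) if b>60])
plan([0.4725,-0.202,0.11],-23)
```

```text
0.06 0.085 1343 [ 0.4769 -0.1943  0.0774] [ 0.4732 -0.2037  0.0729] [0.0552 0.0557 0.0241]
0.085 0.097 285 [ 0.4745 -0.1993  0.0934] [ 0.4746 -0.1988  0.091 ] [0.037  0.0297 0.0119]
0.097 0.102 834 [ 0.4739 -0.2031  0.1003] [ 0.4733 -0.2037  0.0995] [0.0393 0.0395 0.005 ]
0.102 0.106 639 [ 0.4733 -0.2038  0.1033] [ 0.4734 -0.2048  0.1038] [0.0311 0.0333 0.0036]
[(np.float64(0.043), 508), (np.float64(0.044), 1072), (np.float64(0.045), 506), (np.float64(0.076), 270), (np.float64(0.077), 598), (np.float64(0.078), 238), (np.float64(0.098), 73), (np.float64(0.099), 231), (np.float64(0.1), 327), (np.float64(0.101), 168), (np.float64(0.102), 195), (np.float64(0.103), 334), (np.float64(0.104), 105)]
now [ 0.4727 -0.2077  0.2409] [ 1.798e+02 -1.100e-01 -2.344e+01] F [ 0.41 -0.97  0.55] w 0.0593 t 1.8667
shift mm [ -2.7  -5.6 130.9] n 3.143018337802977
rot [ 0.0035 -0.0019 -0.0077]
```

View pics/w1.png

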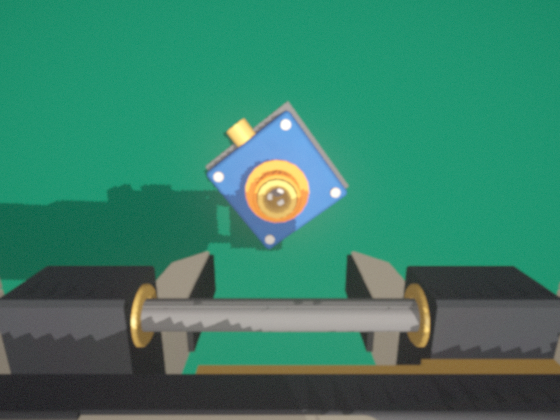

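>>> move_arm(hand=[0.5,0.5,0.5,0.5,0.5], xyz=[[-2,-5,30],[-2,-5,60],[-2,-5,65],[-2,-5,65],[-2,-5,65]], rot=[[0.003,-0.002,-0.008],[0.003,-0.002,-0.008],[0.003,-0.002,-0.008],[0.003,-0.002,-0.008],[0.003,-0.002,-0.008]])

```text
time_s: 2.28
tool_pos: [0.473, -0.2023, 0.1767]
eef_rot: [180.0, 0.0, -23.0]
force: [-0.1, 0.7, -0.1]
grip_width: 0.0461
```

```bash
cat > w.py <<'E'
from h import *
from rig import env
import sys
def shot(name):
    s=env.sense();T=tool(s);i=env.get_image("wrist");np.savez(name+".npz",T=T,**i)
    cv2.imwrite(f"pics/{name}.png",i["color"][:,:,::-1])
    return T,i,cloud(i,T)
E
python3 - <<'E'
from w import *
T,i,W=shot("w2")
m=(abs(W[...,0]-.4725)<.035)&(abs(W[...,1]+.203)<.035)
for lo,hi in [(.074,.081),(.097,.102),(.1015,.107)]:
    P=W[m&(W[...,2]>lo)&(W[...,2]<hi)]
    h=cv2.convexHull(P[:,:2].astype(np.float32)).reshape(-1,2)
    print(lo,hi,len(P),np.round(np.median(P[:,2]),4),np.round((P.min(0)+P.max(0))/2,4),np.round(np.ptp(P,axis=0),4),circ(h))
plan([0.4725,-0.203,0.11],-23)
E
```

```text
0.074 0.081 1671 0.0775 [ 0.4733 -0.2034  0.0775] [0.0557 0.0551 0.0069] (array([ 0.47337146, -0.20370783]), np.float64(0.027734819045560456))
0.097 0.102 1311 0.1002 [ 0.4733 -0.2037  0.0995] [0.0398 0.0399 0.005 ] (array([ 0.47336963, -0.2037485 ]), np.float64(0.01987346776790739))
0.1015 0.107 1104 0.1032 [ 0.474  -0.2021  0.1036] [0.0362 0.0361 0.0042] (array([ 0.47380532, -0.20324155]), np.float64(0.01840690088693882))
now [ 0.4735 -0.2025  0.1772] [ 1.7999e+02 -7.0000e-02 -2.2950e+01] F [ 0.32 -0.17 -0.45] w 0.046 t 2.3333
shift mm [-0.8  0.8 67.2] n 1.612100945912182
rot [ 0.0002 -0.0012  0.0009]
```

View pics/w2.png

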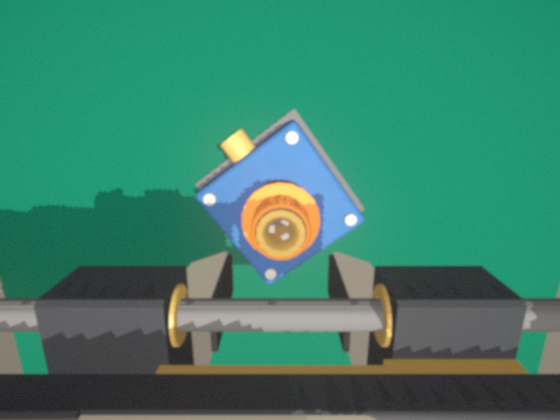

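>>> move_arm(hand=[0.5,0.5,0.5,0.5,0.5], xyz=[[-0.5,0.6,25],[-0.5,0.6,50],[-0.5,0.6,60],[-0.5,0.6,70],[-0.5,0.6,78]], rot=[[0,0,0],[0,0,0],[0,0,0],[0,0,0],[0,0,0]])

```text
time_s: 2.75
tool_pos: [0.4735, -0.203, 0.0995]
eef_rot: [-180.0, -0.1, -22.9]
force: [-0.2, 1.0, 0.4]
grip_width: 0.0461
```

Run:
```python
from w import *
T,i,W=shot("w3")
j=env.get_image("side")["color"][:,:,::-1];cv2.imwrite("pics/s3.png",cv2.resize(j[130:260,300:460],None,fx=4,fy=4,interpolation=3))
plan([0.473,-0.203,0.091],-23)
```

```text
now [ 0.4729 -0.2029  0.099 ] [ 1.7999e+02 -4.0000e-02 -2.2940e+01] F [-0.11  0.23 -0.47] w 0.0462 t 2.85
shift mm [0.1 0.1 8. ] n 0.1928948592499049
rot [ 0.0002 -0.0007  0.001 ]
```

View pics/w3.png

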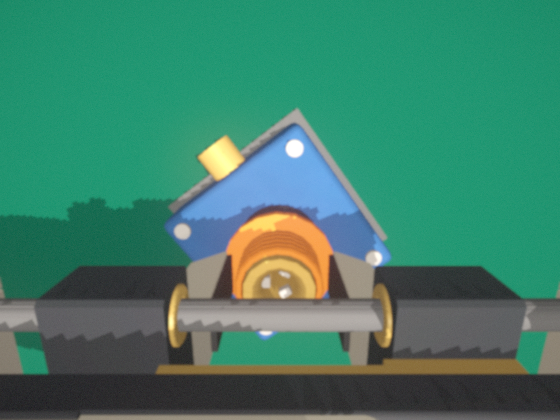

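View pics/s3.png

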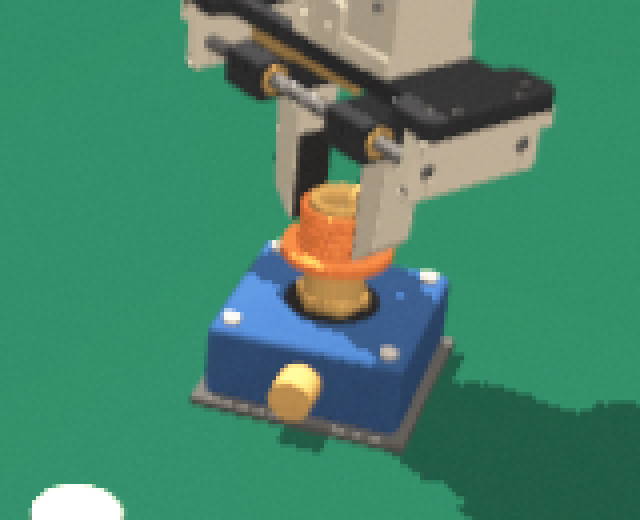

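The side view shows the fingers straddling the ring just above the flange, and the wrist view shows them symmetric at (235,275) and (330,275). I'll press down slowly.

>>> move_arm(hand=[0.5,0.5,0.5,0.5,0.5], xyz=[[0,0,3],[0,0,6],[0,0,8],[0,0,10],[0,0,12]], rot=[[0,0,0],[0,0,0],[0,0,0],[0,0,0],[0,0,0]])

```text
time_s: 3.27
tool_pos: [0.4734, -0.2031, 0.0877]
eef_rot: [-180.0, -0.1, -23.0]
force: [-2.3, 1.0, 8.3]
grip_width: 0.0458
```

>>> move_arm(hand=[0.5,0.5,0.5], xyz=[[0,0,2],[0,0,4],[0,0,4]], rot=[[0,0,0],[0,0,0],[0,0,0]])

```text
time_s: 3.52
tool_pos: [0.4735, -0.2031, 0.0841]
eef_rot: [-180.0, -0.1, -23.0]
force: [-2.9, 1.5, 8.8]
grip_width: 0.0455
```

>>> move_arm(hand=[0.5,0.5,0.5,0.5], xyz=[[0,0,1.5],[0,0,3],[0,0,4],[0,0,4]], rot=[[0,0,0],[0,0,0],[0,0,0],[0,0,0]])

```text
time_s: 3.85
tool_pos: [0.4738, -0.2033, 0.0805]
eef_rot: [-179.9, -0.2, -23.0]
force: [-2.5, 1.6, 8.2]
grip_width: 0.0459
```

>>> move_arm(hand=[0.5,0.5,0.5], xyz=[[0,0,1],[0,0,1.7],[0,0,1.7]], rot=[[0,0,0],[0,0,0],[0,0,0]])

```text
time_s: 4.1
tool_pos: [0.4739, -0.2033, 0.0793]
eef_rot: [-179.9, -0.2, -23.0]
force: [-2.7, 2.4, 14.3]
grip_width: 0.0464
```

>>> move_arm(hand=[0.5,0.5,0.5], xyz=[[0,0,1.2],[0,0,2],[0,0,2]], rot=[[0,0,0],[0,0,0],[0,0,0]])

```text
time_s: 4.35
tool_pos: [0.474, -0.2034, 0.079]
eef_rot: [-179.8, -0.2, -23.0]
force: [-5.9, 3.2, 39.6]
grip_width: 0.046
```

At the hard stop: 39.6 N on the fingers against the sleeve, with no plug in. I'll retract.

>>> move_arm(hand=[0.5,0.5,0.5,0.5,0.5], xyz=[[0,0,-4],[0,0,-15],[0,0,-45],[0,0,-85],[0,0,-100]], rot=[[0,0,0],[0,0,0],[0,0,0],[0,0,0],[0,0,0]])

```text
time_s: 4.77
tool_pos: [0.4746, -0.2049, 0.183]
eef_rot: [-179.8, -0.4, -23.1]
force: [1.1, -0.5, 0.6]
grip_width: 0.046
```

>>> move_arm(hand=[0.2,0.0], xyz=[[0,0,0],[0,0,0]], rot=[[0,0,0],[0,0,0]])

```text
time_s: 4.93
tool_pos: [0.4754, -0.2052, 0.1844]
eef_rot: [-179.8, -0.6, -23.0]
force: [0.2, 0.7, -0.5]
grip_width: 0.0549
```

Run:
```python
from w import *
T,i,W=shot("w4")
m=(abs(W[...,0]-.473)<.035)&(abs(W[...,1]+.203)<.035)
h,e=np.histogram(W[m][:,2],bins=np.arange(.04,.12,.001))
print([(round(float(a),3),int(b)) for a,b in zip(e,h) if b>60])
for lo,hi in [(.062,.071),(.084,.094),(.100,.106)]:
    P=W[m&(W[...,2]>lo)&(W[...,2]<hi)]
    h=cv2.convexHull(P[:,:2].astype(np.float32)).reshape(-1,2)
    print(lo,hi,len(P),np.round(np.median(P[:,2]),4),np.round((P.min(0)+P.max(0))/2,4),circ(h))
plan([0.5315,0.154,0.18],16)
```

```text
[(0.043, 677), (0.044, 1580), (0.045, 643), (0.066, 399), (0.067, 729), (0.068, 243), (0.069, 66), (0.07, 61), (0.089, 212), (0.09, 215), (0.091, 94), (0.098, 73), (0.099, 99), (0.1, 121), (0.101, 124), (0.102, 324), (0.103, 492), (0.104, 133)]
0.062 0.071 1603 0.0674 [ 0.4732 -0.2034  0.0665] (array([ 0.47332687, -0.20375614]), np.float64(0.02775145882778147))
0.084 0.094 783 0.0899 [ 0.4733 -0.2027  0.089 ] (array([ 0.47347325, -0.20364   ]), np.float64(0.01975018518880716))
0.1 0.106 1196 0.1031 [ 0.4734 -0.2038  0.1026] (array([ 0.47341927, -0.20369863]), np.float64(0.01584234924016114))
now [ 0.4747 -0.2047  0.1831] [-179.78   -0.47  -23.04] F [-0.82  0.81 -0.09] w 0.0585 t 4.9833
shift mm [ -88.1 -352.3    3.7] n 8.708438968705801
rot [-0.0009 -0.0093 -0.6814]
```

View pics/w4.png

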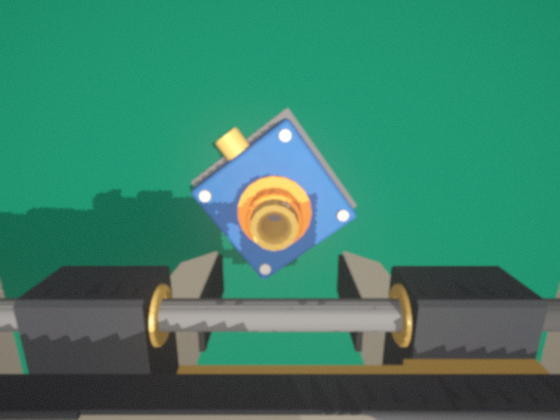

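The sleeve is caught: flange 0.0775 → 0.0674 m, and the pawls are gone from the bore at (274,225). Rim is 0.1031 and the axis is (0.4734,-0.2037). Next, the gauge.

>>> move_arm(hand=[0.0,0.0,0.0,0.0,0.0], xyz=[[-10,-39,0],[-20,-78,0],[-30,-117,0],[-40,-156,0],[-49,-195,0]], rot=[[0,-0.003,-0.08],[0,-0.005,-0.16],[0,-0.009,-0.24],[0,-0.009,-0.32],[-0.001,-0.009,-0.4]])

```text
time_s: 5.4
tool_pos: [0.5047, -0.0041, 0.182]
eef_rot: [-180.0, 0.1, 0.1]
force: [1.6, -0.5, -0.6]
grip_width: 0.09
```

```bash
python3 -c "
from h import *
plan([0.5315,0.154,0.18],16)"
```

```text
now [ 0.5047 -0.0041  0.182 ] [-1.7995e+02  1.5000e-01  9.0000e-02] F [ 1.6  -0.5  -0.61] w 0.09 t 5.4
shift mm [  27.1 -158.1    2. ] n 3.845715426861771
rot [-0.0011  0.0024 -0.2777]
```

>>> move_arm(hand=[0.0,0.0,0.0,0.0,0.0], xyz=[[7,-40,0],[14,-79,1],[20,-119,2],[27,-158,2],[27,-158,2]], rot=[[0,0.002,-0.08],[0,0.002,-0.16],[0,0.002,-0.24],[-0.001,0.002,-0.278],[-0.001,0.002,-0.278]])

```text
time_s: 5.82
tool_pos: [0.5306, 0.1636, 0.1778]
eef_rot: [-179.8, 0.1, 16.8]
force: [0.6, 0.8, 0.3]
grip_width: 0.0916
```

>>> move_arm(hand=[0.0,0.0], xyz=[[0,0,0],[0,0,0]], rot=[[0,0,0],[0,0,0]])

```text
time_s: 5.98
tool_pos: [0.5293, 0.1647, 0.1759]
eef_rot: [-179.8, 0.3, 16.9]
force: [0.3, -0.3, 0.4]
grip_width: 0.0918
```

Run:
```python
from w import *
T,i,W=shot("w5")
m=(abs(W[...,0]-.5315)<.035)&(abs(W[...,1]-.154)<.035)
h,e=np.histogram(W[m][:,2],bins=np.arange(.0,.12,.001))
print([(round(float(a),3),int(b)) for a,b in zip(e,h) if b>60])
P=W[m&(W[...,2]>.088)&(W[...,2]<.1)]
h=cv2.convexHull(P[:,:2].astype(np.float32)).reshape(-1,2)
print(len(P),np.round(np.median(P,0),4),np.round((P.min(0)+P.max(0))/2,4),circ(h))
plan([*circ(h)[0],0.077],16)
```

```text
[(0.0, 186), (0.003, 71), (0.004, 529), (0.005, 1053), (0.006, 403), (0.092, 340), (0.093, 1385), (0.094, 1804), (0.095, 372)]
4037 [0.5323 0.1554 0.0941] [0.5328 0.1538 0.0924] (array([0.5327548 , 0.15381256]), np.float64(0.02472200886421353))
now [0.5296 0.1633 0.1764] [-179.81    0.28   16.76] F [-0.07  0.2   0.44] w 0.0917 t 6.0333
shift mm [ 0.8 10.3 99.4] n 2.395536032573584
rot [-0.0032  0.0049  0.0133]
```

View pics/w5.png

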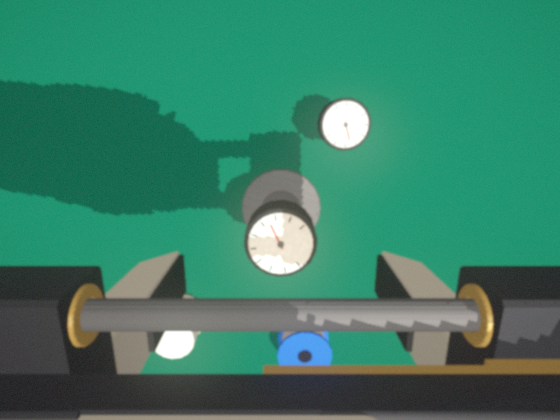

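The wrist view shows the right gauge at (280,243) with a 49 mm head, centre (0.5328, 0.1538), top 0.094. The decoy is off at (345,124). I'll descend and grip it.

>>> move_arm(hand=[0.0,0.0,0.0,0.0,0.0], xyz=[[0.8,10,20],[0.8,10.3,50],[0.8,10.3,80],[0.8,10.3,99],[0.8,10.3,99]], rot=[[-0.003,0.005,0.013],[-0.003,0.005,0.013],[-0.003,0.005,0.013],[-0.003,0.005,0.013],[-0.003,0.005,0.013]])

```text
time_s: 6.45
tool_pos: [0.53, 0.151, 0.0737]
eef_rot: [179.9, 0.4, 15.9]
force: [-0.8, 0.4, 0.0]
grip_width: 0.0918
```

>>> move_arm(hand=[0.0,0.0], xyz=[[0,0,0],[0,0,0]], rot=[[0,0,0],[0,0,0]])

```text
time_s: 6.62
tool_pos: [0.53, 0.1496, 0.0741]
eef_rot: [179.9, 0.4, 15.7]
force: [-0.7, -0.3, -0.2]
grip_width: 0.0921
```

```bash
python3 -c "
from h import *
plan([0.5328,0.1538,0.077],16)"
```

```text
now [0.53   0.1496 0.0741] [179.9    0.42  15.73] F [-0.67 -0.26 -0.22] w 0.0921 t 6.6167
shift mm [ 3.8 -3.3 -2.9] n 0.13902433802645733
rot [ 0.0017  0.0074 -0.0048]
```

>>> move_arm(hand=[0.0,0.0,0.0,0.0,0.0], xyz=[[3.8,-3.3,-2.9],[3.8,-3.3,-2.9],[3.8,-3.3,-2.9],[3.8,-3.3,-2.9],[3.8,-3.3,-2.9]], rot=[[0.002,0.007,-0.005],[0.002,0.007,-0.005],[0.002,0.007,-0.005],[0.002,0.007,-0.005],[0.002,0.007,-0.005]])

```text
time_s: 7.03
tool_pos: [0.5329, 0.154, 0.0775]
eef_rot: [-180.0, -0.0, 16.0]
force: [0.4, 0.6, -0.0]
grip_width: 0.0918
```

Run:
```python
from w import *
plan([0.5328,0.1538,0.077],16)
T,i,W=shot("w6")
m=(abs(W[...,0]-.5328)<.03)&(abs(W[...,1]-.154)<.03)
P=W[m&(W[...,2]>.088)&(W[...,2]<.1)]
h=cv2.convexHull(P[:,:2].astype(np.float32)).reshape(-1,2)
print(len(P),np.round(P.max(0),4),np.round(P.min(0),4),circ(h))
```

```text
now [0.5329 0.154  0.0775] [-1.7997e+02 -2.0000e-02  1.6030e+01] F [ 0.4   0.62 -0.  ] w 0.0918 t 7.0333
shift mm [-0.2  0.1  0.5] n 0.012500007932197528
rot [-0.0004 -0.0003  0.0005]
7085 [0.5563 0.1788 0.0966] [0.5082 0.1291 0.088 ] (array([0.53289611, 0.1540423 ]), np.float64(0.02482122007208436))
```

View pics/w6.png

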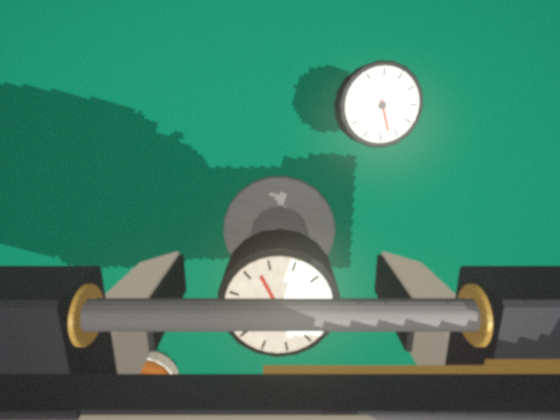

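The gauge is centred between the pads at (277,295). I'll grip at 20 N.

>>> move_arm(hand=[0.3,0.4,0.5,0.6,0.7], xyz=[[0,0,0.5],[0,0,0.5],[0,0,0.5],[0,0,0.5],[0,0,0.5]], rot=[[0,0,0],[0,0,0],[0,0,0],[0,0,0],[0,0,0]], grip_force=20)

```text
time_s: 7.5
tool_pos: [0.5329, 0.1539, 0.0768]
eef_rot: [-180.0, -0.0, 16.0]
force: [-0.7, -0.1, -0.1]
grip_width: 0.0628
```

>>> move_arm(hand=[0.8,0.8,0.8,0.8,0.8], xyz=[[0,0,0],[0,0,0],[0,0,0],[0,0,0],[0,0,0]], rot=[[0,0,0],[0,0,0],[0,0,0],[0,0,0],[0,0,0]])

```text
time_s: 7.92
tool_pos: [0.5328, 0.1539, 0.0767]
eef_rot: [-180.0, 0.0, 16.0]
force: [-0.0, -0.8, 0.4]
grip_width: 0.0498
```

>>> move_arm(hand=[0.8,0.8,0.8,0.8,0.8], xyz=[[0,0,-5],[0,0,-15],[0,0,-30],[0,0,-50],[0,0,-70]], rot=[[0,0,0],[0,0,0],[0,0,0],[0,0,0],[0,0,0]])

```text
time_s: 8.33
tool_pos: [0.5326, 0.1536, 0.148]
eef_rot: [-180.0, 0.0, 16.0]
force: [0.1, 0.2, -1.2]
grip_width: 0.049
```

>>> move_arm(hand=[0.8,0.8,0.8,0.8,0.8], xyz=[[0,0,-20],[0,0,-40],[0,0,-60],[0,0,-70],[0,0,-70]], rot=[[0,0,0],[0,0,0],[0,0,0],[0,0,0],[0,0,0]])

```text
time_s: 8.75
tool_pos: [0.5339, 0.1539, 0.2208]
eef_rot: [-180.0, -0.2, 16.0]
force: [0.6, -0.2, -1.5]
grip_width: 0.0495
```

Run:
```python
from w import *
T,i,W=shot("w7")
plan([0.4734,-0.2037,0.215],-23)
j=env.get_image("side");np.savez("s7.npz",**j);c=j["color"][:,:,::-1];cv2.imwrite("pics/s7.png",cv2.resize(c[100:330,140:400],None,fx=2.5,fy=2.5,interpolation=3))
```

```text
now [0.5331 0.1538 0.219 ] [-1.7996e+02 -9.0000e-02  1.6010e+01] F [ 0.54  0.41 -1.5 ] w 0.0496 t 8.8
shift mm [-156.   327.2    3.6] n 8.692521078249818
rot [-0.0011 -0.0013  0.6809]
```

View pics/s7.png

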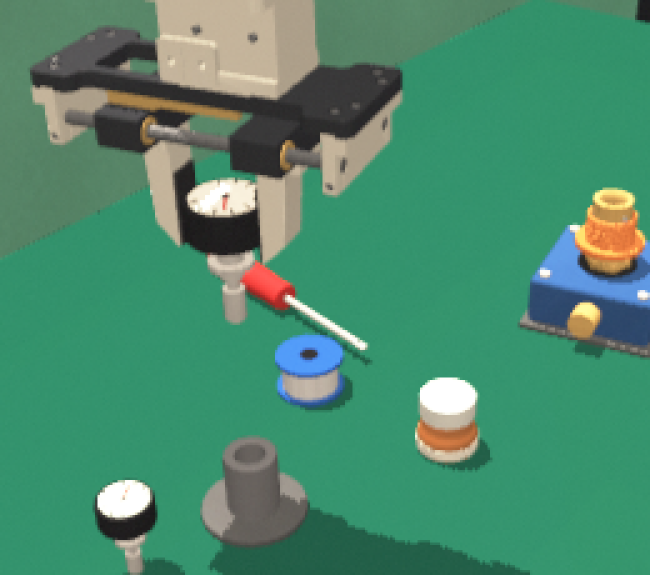

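View pics/w7.png

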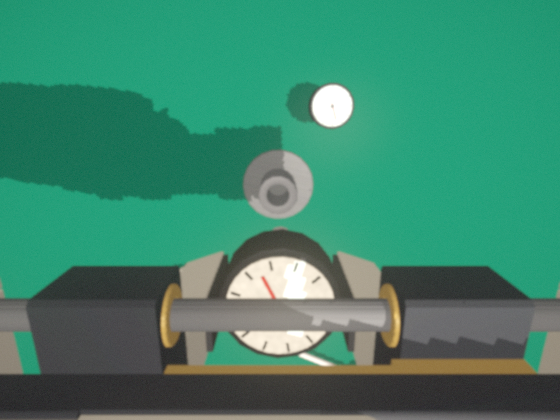

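The gauge is held upright and its plug is clear of the post. I'll carry it over.

>>> move_arm(hand=[0.8,0.8,0.8,0.8,0.8], xyz=[[-8,17,2],[-22,46,3],[-37,78,3],[-52,109,3],[-67,140,3]], rot=[[0,0,0.04],[0,0,0.1],[0,0,0.17],[-0.001,-0.001,0.24],[-0.001,-0.001,0.3]])

```text
time_s: 9.27
tool_pos: [0.505, -0.0013, 0.2134]
eef_rot: [179.9, 0.2, -1.4]
force: [0.8, -0.1, -2.0]
grip_width: 0.0498
```

```bash
python3 -c "
from h import *
plan([0.4734,-0.2037,0.215],-23)"
```

```text
now [ 0.505  -0.0013  0.2134] [179.9    0.23  -1.42] F [ 0.78 -0.12 -1.95] w 0.0498 t 9.2667
shift mm [-26.6 203.1  -1.1] n 4.9131933179776865
rot [0.0025 0.0036 0.3767]
```

>>> move_arm(hand=[0.8,0.8,0.8,0.8,0.8], xyz=[[-5,38,0],[-9,72,0],[-14,110,0],[-19,146,-1],[-23,176,-1]], rot=[[0,0,0.07],[0,0,0.14],[0.001,0.002,0.21],[0.002,0.003,0.28],[0.002,0.003,0.34]])

```text
time_s: 9.68
tool_pos: [0.4756, -0.1796, 0.2138]
eef_rot: [179.9, 0.1, -21.3]
force: [-0.4, -0.4, -1.1]
grip_width: 0.0496
```

```bash
python3 -c "
from h import *
plan([0.4734,-0.2037,0.20],-23)"
```

```text
now [ 0.4756 -0.1796  0.2138] [ 1.7991e+02  1.2000e-01 -2.1260e+01] F [-0.37 -0.35 -1.12] w 0.0496 t 9.6833
shift mm [ 6.8 23.3 13.9] n 0.6693995240244995
rot [0.0017 0.0021 0.0304]
```

>>> move_arm(hand=[0.8,0.8,0.8,0.8,0.8], xyz=[[6.8,23.3,0],[6.8,23.3,5],[6.8,23.3,14],[6.8,23.3,14],[6.8,23.3,14]], rot=[[0.002,0.002,0.03],[0.002,0.002,0.03],[0.002,0.002,0.03],[0.002,0.002,0.03],[0.002,0.002,0.03]])

```text
time_s: 10.1
tool_pos: [0.4728, -0.2023, 0.1985]
eef_rot: [-180.0, 0.2, -22.9]
force: [-0.1, -0.1, -1.6]
grip_width: 0.0492
```

Run:
```python
from w import *
T,i,W=shot("w8")
m=(abs(W[...,0]-T[0,3])<.03)&(abs(W[...,1]-T[1,3])<.03)
P=W[m&(W[...,2]>.207)&(W[...,2]<.23)]
h=cv2.convexHull(P[:,:2].astype(np.float32)).reshape(-1,2)
print("head",np.round(P.max(0),4),circ(h))
plan([0.4734,-0.2037,0.18],-23)
for n in("side","scene"):
    j=env.get_image(n);np.savez(n+"8.npz",**j);c=j["color"][:,:,::-1]
    a,b,w,hh=(310,90,150,150) if n=="side" else (80,110,150,150)
    cv2.imwrite(f"pics/{n}8.png",cv2.resize(c[b:b+hh,a:a+w],None,fx=4,fy=4,interpolation=3))
```

```text
head [ 0.5028 -0.1771  0.23  ] (array([ 0.4714688 , -0.20039587]), np.float64(0.027900874792960474))
now [ 0.4732 -0.2024  0.1991] [-1.7998e+02  1.1000e-01 -2.2870e+01] F [ 0.05  0.13 -1.68] w 0.0499 t 10.15
shift mm [ 0.7  1.1 19.1] n 0.45802197234151987
rot [-0.0003  0.002   0.0023]
```

View pics/side8.png

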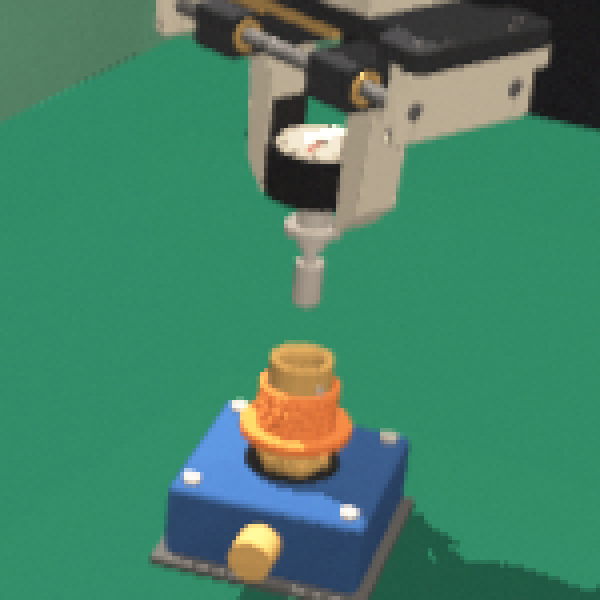

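View pics/scene8.png

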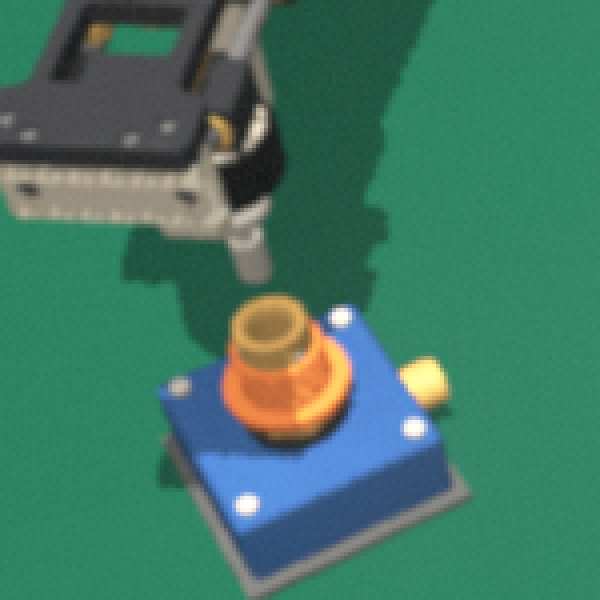

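Run:
```python
from h import *
for n in("side","scene"):
    i=load(n+"8");W=cloud(i);c=-i["R"].T@i["t"]
    v=np.array([.4734,-.2037])-c[:2];v/=np.linalg.norm(v);p=np.array([-v[1],v[0]])
    L=(W[...,:2]-np.array([.4734,-.2037]))@p; D=(W[...,:2]-np.array([.4734,-.2037]))@v
    m=(abs(L)<.04)&(abs(D)<.04)
    for lo,hi in[(.05,.06),(.088,.0995),(.097,.103),(.115,.125),(.135,.145),(.145,.155),(.155,.165),(.165,.17)]:
        k=m&(W[...,2]>lo)&(W[...,2]<hi)
        if k.sum()>5: print(n,lo,k.sum(),"lat mid %.4f width %.4f near %.4f far %.4f"%((L[k].min()+L[k].max())/2,np.ptp(L[k]),D[k].min(),D[k].max()), "p",np.round(p,2))
```

```text
side 0.05 39 lat mid -0.0023 width 0.0319 near -0.0188 far -0.0025 p [0.89 0.45]
side 0.088 140 lat mid -0.0016 width 0.0376 near -0.0194 far 0.0128 p [0.89 0.45]
side 0.097 77 lat mid -0.0009 width 0.0295 near -0.0161 far 0.0133 p [0.89 0.45]
side 0.135 28 lat mid -0.0002 width 0.0121 near -0.0082 far -0.0027 p [0.89 0.45]
side 0.145 37 lat mid -0.0003 width 0.0137 near -0.0088 far 0.0008 p [0.89 0.45]
side 0.155 27 lat mid -0.0003 width 0.0121 near -0.0084 far 0.0044 p [0.89 0.45]
side 0.165 15 lat mid -0.0005 width 0.0130 near -0.0091 far -0.0001 p [0.89 0.45]
scene 0.05 6 lat mid -0.0022 width 0.0088 near -0.0180 far -0.0146 p [ 0.06 -1.  ]
scene 0.088 199 lat mid -0.0011 width 0.0391 near -0.0194 far 0.0112 p [ 0.06 -1.  ]
scene 0.097 98 lat mid -0.0015 width 0.0302 near -0.0156 far 0.0175 p [ 0.06 -1.  ]
scene 0.135 26 lat mid -0.0029 width 0.0133 near -0.0071 far 0.0011 p [ 0.06 -1.  ]
scene 0.145 40 lat mid -0.0029 width 0.0132 near -0.0074 far 0.0014 p [ 0.06 -1.  ]
scene 0.155 37 lat mid -0.0025 width 0.0125 near -0.0067 far 0.0045 p [ 0.06 -1.  ]
```

Plug is vertical and only about 1.5 mm off in y, which agrees with the TCP offset. I'll correct it and descend to just above the rim.

>>> move_arm(hand=[0.8,0.8,0.8,0.8,0.8], xyz=[[0.3,1.3,5],[0.3,1.3,13],[0.3,1.3,20],[0.3,1.3,26],[0.3,1.3,26]], rot=[[0,0.002,0.002],[0,0.002,0.002],[0,0.002,0.002],[0,0.002,0.002],[0,0.002,0.002]])

```text
time_s: 10.67
tool_pos: [0.4726, -0.2036, 0.1722]
eef_rot: [-180.0, 0.0, -23.0]
force: [-0.7, 0.2, -1.4]
grip_width: 0.0491
```

>>> move_arm(hand=[0.8,0.8], xyz=[[0,0,0],[0,0,0]], rot=[[0,0,0],[0,0,0]])

```text
time_s: 10.83
tool_pos: [0.4724, -0.2036, 0.172]
eef_rot: [180.0, 0.1, -23.0]
force: [0.0, -0.0, -1.6]
grip_width: 0.0493
```

```bash
python3 -c "
from h import *
plan([0.4732,-0.2038,0.162],-23)"
```

```text
now [ 0.4724 -0.2036  0.172 ] [ 1.7999e+02  8.0000e-02 -2.2990e+01] F [ 0.05 -0.03 -1.62] w 0.0493 t 10.8333
shift mm [ 0.8 -0.1 10. ] n 0.23982885395366263
rot [0.0002 0.0014 0.0002]
```

>>> move_arm(hand=[0.8,0.8,0.8,0.8,0.8], xyz=[[0.8,0,2],[0.8,0,4],[0.8,0,6],[0.8,0,8],[0.8,0,10]], rot=[[0,0.001,0],[0,0.001,0],[0,0.001,0],[0,0.001,0],[0,0.001,0]])

```text
time_s: 11.25
tool_pos: [0.4732, -0.2039, 0.1618]
eef_rot: [180.0, 0.0, -23.0]
force: [0.5, 0.1, -1.1]
grip_width: 0.0497
```

>>> move_arm(hand=[0.8,0.8,0.8], xyz=[[0,0,2],[0,0,4],[0,0,5]], rot=[[0,0,0],[0,0,0],[0,0,0]])

```text
time_s: 11.5
tool_pos: [0.4731, -0.2038, 0.1565]
eef_rot: [180.0, 0.0, -23.0]
force: [-0.6, 0.4, -0.8]
grip_width: 0.0494
```

The tip is inside the bore with no contact force. Continuing slowly.

>>> move_arm(hand=[0.8,0.8,0.8,0.8,0.8], xyz=[[0,0,3],[0,0,6],[0,0,9],[0,0,12],[0,0,15]], rot=[[0,0,0],[0,0,0],[0,0,0],[0,0,0],[0,0,0]])

```text
time_s: 11.92
tool_pos: [0.473, -0.2038, 0.1411]
eef_rot: [180.0, 0.0, -23.0]
force: [0.1, 0.3, -2.5]
grip_width: 0.0495
```

>>> move_arm(hand=[0.8,0.8,0.8,0.8,0.8], xyz=[[0,0,1.5],[0,0,3],[0,0,4.5],[0,0,6],[0,0,6]], rot=[[0,0,0],[0,0,0],[0,0,0],[0,0,0],[0,0,0]])

```text
time_s: 12.33
tool_pos: [0.4731, -0.2039, 0.1351]
eef_rot: [180.0, 0.0, -23.0]
force: [0.3, -0.6, 0.9]
grip_width: 0.0497
```

Plunger contact is beginning (0.9 N, against -1.5 N of free weight), at the expected depth.

>>> move_arm(hand=[0.8,0.8,0.8,0.8], xyz=[[0,0,1],[0,0,2],[0,0,3],[0,0,3]], rot=[[0,0,0],[0,0,0],[0,0,0],[0,0,0]])

```text
time_s: 12.67
tool_pos: [0.4732, -0.2039, 0.1322]
eef_rot: [180.0, 0.0, -23.0]
force: [-1.4, -0.2, 2.6]
grip_width: 0.0493
```

>>> move_arm(hand=[0.8,0.8,0.8], xyz=[[0,0,0.8],[0,0,1.5],[0,0,1.5]], rot=[[0,0,0],[0,0,0],[0,0,0]])

```text
time_s: 12.92
tool_pos: [0.4732, -0.2039, 0.1307]
eef_rot: [-180.0, 0.0, -23.0]
force: [-0.4, 0.2, 2.8]
grip_width: 0.0493
```

>>> move_arm(hand=[0.8,0.8], xyz=[[0,0,0.7],[0,0,0.7]], rot=[[0,0,0],[0,0,0]])

```text
time_s: 13.08
tool_pos: [0.4733, -0.204, 0.1305]
eef_rot: [-180.0, 0.0, -23.0]
force: [-3.7, 2.1, 10.0]
grip_width: 0.0495
```

Run:
```python
from w import *
plan([0.4732,-0.2038,0.13],-23)
j=env.get_image("side");np.savez("side9.npz",**j);c=j["color"][:,:,::-1]
cv2.imwrite("pics/side9.png",cv2.resize(c[110:240,320:450],None,fx=4.5,fy=4.5,interpolation=3))
```

```text
now [ 0.4733 -0.204   0.1305] [-1.7997e+02  1.0000e-02 -2.3000e+01] F [-3.66  2.11 10.01] w 0.0495 t 13.0833
shift mm [-0.1 -0.1  0.5] n 0.012090087175635832
rot [-0.0005  0.0001  0.0001]
```

View pics/side9.png

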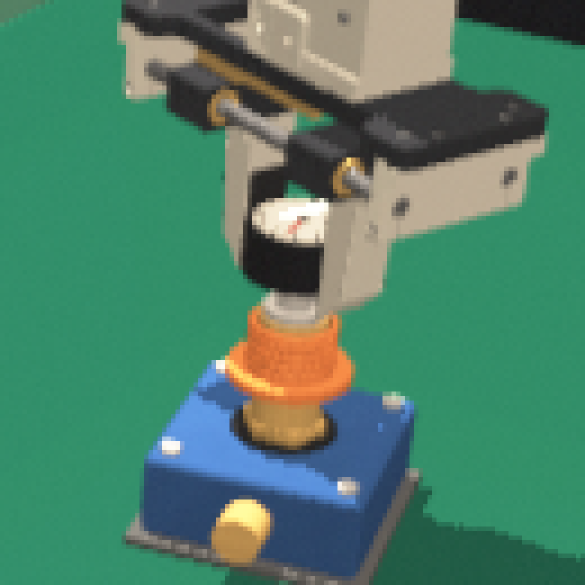

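The sleeve has sprung up around (290,355) and the stop was felt at about 10 N. I'll check the sleeve height against the start picture, then release.

Run:
```python
from h import *
for n in("side0","side8","side9"):
    i=load(n);W=cloud(i);c=i["color"].astype(int)
    o=(c[...,0]>180)&(c[...,1]>60)&(c[...,1]<140)&(c[...,2]<70)
    r=np.hypot(W[...,0]-.472,W[...,1]+.202)
    k=o&(r>.0225)&(r<.027);q=o&(r<.024)
    print(n,k.sum(),"flange med z",np.round(np.median(W[k][:,2]),4),"ring",q.sum(),np.round(np.percentile(W[q][:,2],[5,50,95]),4))
```

```text
side0 25 flange med z 0.0752 ring 192 [0.0721 0.0865 0.0967]
side8 43 flange med z 0.0652 ring 213 [0.0621 0.0764 0.089 ]
side9 39 flange med z 0.0752 ring 258 [0.0744 0.0874 0.1005]
```

>>> move_arm(hand=[0.7,0.5,0.3,0.1,0.0], xyz=[[0,0,-0.4],[0,0,-0.4],[0,0,-0.4],[0,0,-0.4],[0,0,-0.4]], rot=[[0,0,0],[0,0,0],[0,0,0],[0,0,0],[0,0,0]])

```text
time_s: 13.55
tool_pos: [0.4733, -0.204, 0.1307]
eef_rot: [-180.0, -0.0, -23.0]
force: [-0.7, -0.7, -0.8]
grip_width: 0.065
```

>>> move_arm(hand=[0.0,0.0,0.0,0.0,0.0], xyz=[[0,0,0],[0,0,0],[0,0,0],[0,0,0],[0,0,0]], rot=[[0,0,0],[0,0,0],[0,0,0],[0,0,0],[0,0,0]])

```text
time_s: 13.97
tool_pos: [0.4734, -0.204, 0.1307]
eef_rot: [-180.0, -0.0, -23.0]
force: [-0.4, 0.3, 0.1]
grip_width: 0.0912
```

The flange is back at 0.0752, the same as at the start (0.0652 when caught). The gauge is released, so I'll raise the arm and look.

>>> move_arm(hand=[0.0,0.0,0.0,0.0,0.0], xyz=[[0,0,-8],[0,0,-30],[0,0,-60],[0,0,-90],[0,0,-100]], rot=[[0,0,0],[0,0,0],[0,0,0],[0,0,0],[0,0,0]])

```text
time_s: 14.38
tool_pos: [0.4746, -0.2053, 0.2349]
eef_rot: [-180.0, -0.3, -23.0]
force: [0.6, -0.9, 0.5]
grip_width: 0.0918
```

>>> move_arm(hand=[0.0,0.0,0.0,0.0,0.0], xyz=[[0,0,0],[0,0,0],[0,0,0],[0,0,0],[0,0,0]], rot=[[0,0,0],[0,0,0],[0,0,0],[0,0,0],[0,0,0]])

```text
time_s: 14.8
tool_pos: [0.474, -0.205, 0.2337]
eef_rot: [-180.0, -0.2, -23.0]
force: [0.2, 0.0, -0.6]
grip_width: 0.0915
```

Run:
```python
from w import *
T,i,W=shot("w10")
m=(abs(W[...,0]-.4734)<.035)&(abs(W[...,1]+.2037)<.035)
P=W[m&(W[...,2]>.13)&(W[...,2]<.16)]
h=cv2.convexHull(P[:,:2].astype(np.float32)).reshape(-1,2)
print("head top z",np.round(np.median(P[:,2]),4),circ(h))
Q=P[P[:,2]>.14];A=np.c_[Q[:,:2],np.ones(len(Q))];print("slope",np.linalg.lstsq(A,Q[:,2],rcond=None)[0][:2])
plan([0.47,-0.2,0.23],-23)
j=env.get_image("side");np.savez("side10.npz",**j);c=j["color"][:,:,::-1]
cv2.imwrite("pics/side10.png",cv2.resize(c[80:360,150:450],None,fx=2,fy=2,interpolation=3))
W=cloud(j);c=j["color"].astype(int)
o=(c[...,0]>180)&(c[...,1]>60)&(c[...,1]<140)&(c[...,2]<70);r=np.hypot(W[...,0]-.472,W[...,1]+.202);k=o&(r>.0225)&(r<.027)
print("flange",np.median(W[k][:,2]))
```

```text
head top z 0.1501 (array([ 0.47362542, -0.20365245]), np.float64(0.024743986052094036))
slope [-0.01096754 -0.02714155]
now [ 0.4741 -0.2051  0.2339] [-179.99   -0.18  -23.05] F [ 0.89 -0.13  0.23] w 0.0915 t 14.85
shift mm [-5.8 -3.1  3.9] n 0.18204871714014784
rot [-0.0003 -0.0031 -0.0008]
flange 0.07598075044670163
```

View pics/side10.png

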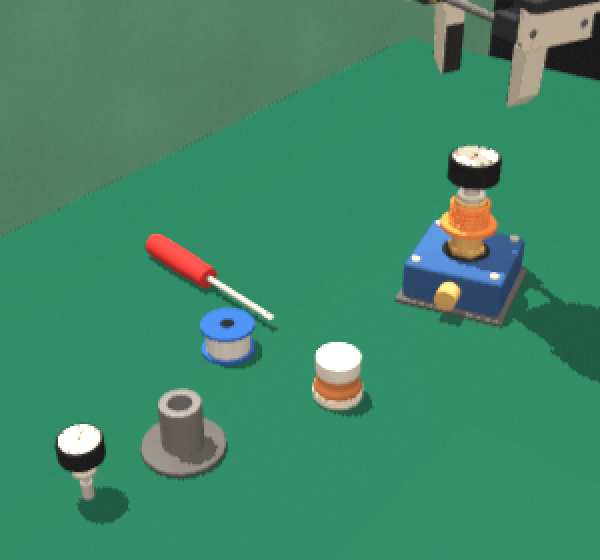

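The gauge stands upright in the coupler at (470,190) with the sleeve up and the arm clear. Its tip is about 0.068 m above the bench, 41 mm below the nominal rim, and the bystanders are in place. Handing in.

```bash
python3 -c "
from rig import env
print(env.job_done())"
```

```text
the job is handed in; nothing more can be done
None
```

The gauge is plugged in and locked, the gripper has let go, and the job is handed in. It took about 15 s of the 72 s; no verdict was reported.

**What I did:**
- **Sleeve:** I pressed the orange sleeve down to its stop with a fingertip either side of the ring. It stayed caught, with the flange about 10 mm lower.
- **Insertion:** I gripped the gauge by its rim at 20 N, lifted it from its post and lowered it slowly into the mouth. It met the plunger at the expected depth, and I stopped when I felt the hard stop at about 10 N.
- **Release:** I checked the sleeve was up again before opening the fingers and raising the arm.

**Last checks:**
- **Sleeve:** The flange is within 1 mm of its starting height (0.0760 m against 0.0752 m, side camera).
- **Gauge:** It is upright, leaning about 0.03 rad, and within 1 mm of the coupler axis. The tip is about 41 mm below the nominal rim and about 35 mm below the true rim, which is 6 mm low. It sits about 3 mm above fully home; the expected rise once locked is about 2 mm, so the difference is about what the cameras can resolve.
- **Surroundings:** The arm is clear. The jar, reel and screwdriver look untouched; I judged that from the picture and did not measure it.

**Not ideal:** I pressed the empty sleeve harder at its stop than planned, peaking at 39.6 N on the fingers. The plug was not involved.

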